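Reset the bench potentiostat through its recessed key

ROBOT

A 7-joint arm with a two-finger parallel gripper is mounted at the origin on the work surface. World frame = base frame: x ahead of the robot, y to its left, z up, the work surface at z = 0. Lengths are in m, angles in rad, forces in N, time in s.
With the tool pointing down it reaches from about 0.35 to 0.9 m from the base axis. Payload 8.1 kg.
Tool frame: the origin (TCP) lies at the very end of the fingers, on their centre line; the grasp point (between the pads) lies 19 mm behind it (ctrl.grip_depth is the distance from the TCP to the grasp point, in m); z points along the fingers, y is the line along which they close (so a half turn about z gives the same grasp; the last joint's range is limited). The gripper opens to 92 mm and grips with 3 to 60 N. Pads are 19 mm wide; open, the fingers measure 130 mm over their backs; the gripper's body (75 mm by 190 mm) begins 47 mm behind the grasp point.
Start: joints at [-1.397, 0.434, 0.025, 1.573, -0.012, 1.134, -0.075], TCP at [0.171, 0.601, 0.227] pointing down, gripper open.
Joint ranges: [-2.62, 2.62], [-0.44, 2.09], [-1.27, 1.32], [0.08, 2.57], [-1.32, 4.46], [0.12, 2], [-2.74, 2.74]. Speed limits (rad/s): [2.22, 2.22, 3.01, 3.01, 3.14, 3.14, 3.14].

INTERFACE

Orientations are given as a 3x3 rotation matrix whose columns are the frame's x, y, z axes.
In Python, from rig import ctrl gives the robot as it stands.
- The arm moves only by the tool arm_command, never from a script. Its argument "motion" is a list of rows, each a list of 3 entries, a list of its own where there are three numbers: the closure, from 0 (fully open) to 1 (shut), then the shift along the tool's x, y, z each as a share of 1 m, from -1 to 1, then the turn, a rotation vector about the tool's x, y, z each as a share of 45 degrees, from -1 to 1. In form: [[hand, [tx, ty, tz], [ax, ay, az]], ...]. A call has 1 to 5 rows; each row is the pose to reach, as a shift and turn from the pose commanded when the call began, along the tool's axes at that moment; what a row does not reach only later rows make up. A row lasts 1/12 s, in which the tool goes at most 41.7 mm and 7.16 degrees, less where a joint would pass 70% of its speed; a pose out of reach is approached as far as the arm can. A call with a number of a shift or a turn outside -1 to 1 is refused whole. A call with a gripper value outside its range is refused whole. The fingers move at their own pace and stop on an object; "grip_force" is the grip in N (left out, the last holds). Time passes only in rows, so rows that repeat a pose let the fingers close. It gives the time, the measured TCP pose, the force, the opening and the grip force at its end, in the units of the state.
- ctrl.read_state(): the state, without advancing time (a new reading comes with each control period).
- ctrl.capture(name): name is "side" or "top" or "wrist"; returns the picture (384x512x3 uint8, red, green, blue); there is no depth.
- ctrl.camera_params(name): a dict with "intrinsics" (3x3 intrinsics, pixels), "extrinsics" (4x4, takes a point from world to camera coordinates). Camera axes: x right, y down, z forward; pixel columns grow to the right and rows downward; lengths in m; the calibration is good to about 2 mm. A picture is of the moment at which its call begins: read the wrist's pose just before it. camera_params takes no time and is no camera call; for the wrist camera it gives the pose at the moment of the call.
- ctrl.finish_job(): hands the job in; it is judged then, once.
The state is a dict: "clock": time; "qpos": joint angles; "dq": joint speeds; "effort": joint torques, N m; "ee_pos": TCP position; "tool_rot": TCP orientation; "ft_force": force on the tool from outside, world axes, zero at the start; "wrist_torque": the same for the moment, N m; "finger_gap": finger opening in m; "finger_force": force on a finger pad.
Only numpy, scipy, OpenCV 4.12 (cv2) and the standard library are available. Lean on these libraries where they do the work, as an engineer would, in place of code of your own. Each camera call takes 0.05 s, during which the arm holds its last target. There are 200 camera calls.

TASK

The white bench potentiostat has tripped: with the fingertips, push the sliding cover on its top fully open to bare the recessed well, then reach into the well, press the sunken reset key all the way down and keep it down for two seconds, then let it spring back up and withdraw, leaving the cover open. Only push and press: do not lift, tip or shove the instrument along the bench, do not press the round raised run button beside the well, and leave the stirrer, beaker, vial and mouse where they are.

Things in the scene. Friction and masses are not known exactly. Their poses are not given: they have to be found in the camera images.
- analyser: The potentiostat: loose white plastic box, 1.4 to 2.4 kg, 170 (x) x 240 (y) x 60 mm high, flat top. Origin: centre of its underside; z up; its -x side is the front (four dark sockets), turned at most 26 degrees from facing straight back along world -x. In its frame the well is centred at x -30, y -30 mm; the raised run button is at x -45, y +80; a flat dark display is at x +45, y +75.
- key_top (a point): Centre of the top of the sunken reset key, a grey oblong 22 (x) x 36 (y) mm, axes as the box, in the middle of the well: a rectangular pit in the box top, 38 (x) x 56 (y) mm, upright walls, 24 mm deep. Untouched, the key's top is 16 mm below the box top (44 mm above the bench). Hidden under the cover at the start.
- reset_key (a joint): Travel of the reset key, m: 0 = up, 0.005 = fully down. A spring brings it back; it takes 1.2 N to start it moving and 4 N to bring it fully down.
- ridge_front (a point): Middle of the front (-x) face of the cover's upright ridge, 7 mm above the box top; axes as the box. The cover is a grey plate 46 (x) x 72 (y) x 4 mm on the box top, centred on the well in y. The ridge stands on its front edge: 60 mm long (y), 8 thick (x), top 14 mm above the box top. Push it from the front towards the box's +x to open.
- cover (a joint): Opening of the sliding cover, m: 0 = shut over the well, 0.060 = fully open against its stop; starts at 0 to 0.008. It slides along the box's +x with about 1.5 N of friction and stays where it is left. Shut, the ridge's front face is at x -53 mm in the box's frame.
- run_key (a joint): Travel of the round run button, m: 0 = up, 0.004 = down. Grey, 22 mm across, standing 10 mm above the box top. Not to be pressed.
- stirrer: Bystander: a white magnetic stirrer, fixed to the bench, 140 x 140 x 40 mm high, round plate on top. Origin: centre of its underside. It stands left or right of the potentiostat.
- beaker_mid (a point): Bystander: centre of an open glass beaker standing on the stirrer, 52 mm across, 62 mm high (its rim 102 mm above the bench).
- vial_mid (a point): Bystander: centre of a small amber sample jar with a black cap, 28 mm across, 55 mm high, standing on the bench behind (+x of) the potentiostat.
- mouse: Bystander: a black computer mouse, 100 x 58 x 32 mm high, on the bench in front (-x) of the potentiostat. Origin: centre of its underside.

How it is judged:
On the way, in this order (a step that is already met when the one before it is completed fails the run):
1. the cover has been pushed open (more than 50 of its 60 mm) (value of joint cover above 0.05 m), for 0.2 s.
2. the fingers hold the reset key down (more than 4 of its 5 mm) for 1.8 s, with the cover open (value of joint reset_key above 0.004 m and value of joint cover above 0.05 m and contact force between the fingers and analyser above 0.5 N), for 1.8 s.
At the end, for the whole second after the job is handed in: The reset key is up again (within 1 mm), the cover open (more than 50 of 60 mm), the potentiostat flat and at rest and the run button up; the potentiostat, stirrer, beaker, vial and mouse are within 25 mm of where they were (value of joint reset_key below 0.001 m and value of joint cover above 0.05 m and value of joint run_key below 0.002 m and height (world z) of analyser below 0.005 m and angle between analyser's own z axis and vertical below 0.05 rad and distance of each of analyser, stirrer, beaker_mid, vial_mid, mouse from where it was at the start of the episode below 0.025 m and linear speed of analyser below 0.01 m/s); the robot touches nothing.
It fails at once if the potentiostat is lifted or tipped (height (world z) of analyser above 0.01 m or angle between analyser's own z axis and vertical above 0.1 rad).
It fails at once if the potentiostat is shoved more than 25 mm (distance of analyser from where it was at the start of the episode above 0.025 m).
It fails at once if the run button is pressed (value of joint run_key above 0.002 m).
It fails at once if a bystander is moved, lifted or knocked over (distance of any of stirrer, beaker_mid, vial_mid, mouse from where it was at the start of the episode above 0.025 m or angle between any of beaker_mid, vial_mid's own z axis and vertical above 0.4 rad).
It also fails if it takes over 43 s, if anything falls off the work surface, if the arm or the gripper's body presses on something with over 40 N, if the wrist force passes 120 N, or if a joint passes its speed limit or range.

## Working session

There is one attempt and no reset: what is moved stays moved. The work goes in short steps, Python scripts to look and compute and a tool call to move; the robot and the scene stay as the last step left them, time stands still between calls to the robot, and variables do not carry over. Pictures are saved under pics/ and viewed, at most 10 in all, crops included, and the job is handed in when it is done.

Besides the shell and the picture viewer there is one more tool, called after "Call:" as name(argument=value, ...), one argument or row to a line, values as JSON. arm_command: Moves the arm, as the interface text tells. Its arguments: {"type":"object","properties":{"motion":{"type":"array"},"grip_force":{"type":"number"}},"required":["motion"]}

```bash
mkdir -p pics; ls
python3 - <<'E'
from rig import ctrl
import cv2,numpy as np
s=ctrl.read_state();print(s['clock'],s['ee_pos'],np.round(s['tool_rot'],3).tolist(),s['ft_force'])
a=ctrl.capture('top');b=ctrl.capture('side')
for n,i in(('top',a),('side',b)):
    cv2.imwrite(f'pics/{n}0.png',i[:,:,::-1])
    p=ctrl.camera_params(n);print(n,np.round(p['intrinsics'],1).tolist(),np.round(p['extrinsics'],3).tolist())
E
```

```text
pics
0.0 [0.17072891 0.60072345 0.22596747] [[-0.962, 0.273, -0.0], [0.273, 0.962, -0.001], [-0.0, -0.002, -1.0]] [-0.33363507  0.29450696 -0.68197871]
top [[462.9, 0.0, 251.3], [0.0, 462.9, 192.8], [0.0, 0.0, 1.0]] [[-0.019, -1.0, -0.001, -0.012], [-0.999, 0.019, -0.045, 0.521], [0.045, 0.0, -0.999, 1.183], [0.0, 0.0, 0.0, 1.0]]
side [[388.5, 0.0, 252.8], [0.0, 388.5, 192.4], [0.0, 0.0, 1.0]] [[0.711, -0.703, 0.021, -0.389], [-0.398, -0.428, -0.811, 0.26], [0.579, 0.568, -0.585, 0.475], [0.0, 0.0, 0.0, 1.0]]
```

View pics/top0.png

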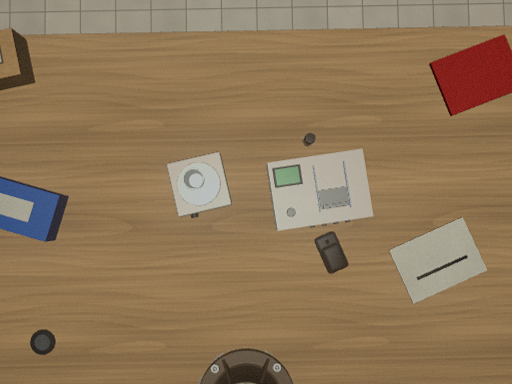

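View pics/side0.png

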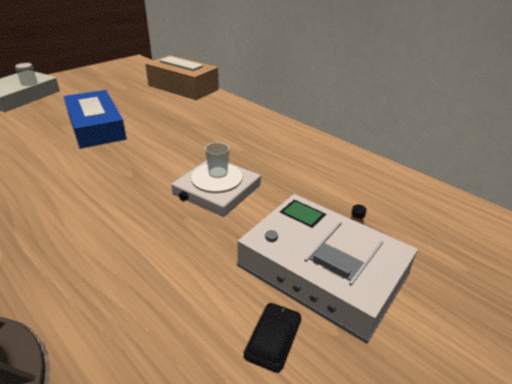

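The top view shows the box at about (320,190), the cover and ridge at (334,198), the run button at (291,212), the mouse at (331,252), the vial at (309,139) and the stirrer to the left at (199,184). The side view agrees. Next I'll measure the box pose on the z=0.06 plane.

```bash
cat > h.py <<'E'
import cv2,numpy as np
from rig import ctrl
def cast(p,uv,z):
    K,E=np.array(p['intrinsics']),np.array(p['extrinsics']);R,t=E[:3,:3],E[:3,3]
    C=-R.T@t;d=R.T@np.linalg.solve(K,[uv[0],uv[1],1]);return C+d*(z-C[2])/d[2]
def proj(p,X):
    E=np.array(p['extrinsics']);q=np.array(p['intrinsics'])@(E[:3,:3]@np.array(X)+E[:3,3]);return q[:2]/q[2]
E
python3 - <<'E'
from h import *
im=cv2.imread('pics/top0.png');p=ctrl.camera_params('top')
hsv=cv2.cvtColor(im,cv2.COLOR_BGR2HSV)
m=((hsv[...,1]<40)&(hsv[...,2]>120)).astype(np.uint8)
m[:, :250]=0;m[:,380:]=0;m[:130]=0;m[250:]=0
cs,_=cv2.findContours(m,0,1);c=max(cs,key=cv2.contourArea)
r=cv2.minAreaRect(c);b=cv2.boxPoints(r);print(r)
W=np.array([cast(p,q,.06) for q in b]);print(W.round(4),np.linalg.norm(np.diff(W,axis=0),axis=1),W.mean(0))
# display
g=cv2.inRange(hsv,(35,40,30),(95,255,255));g[:,:250]=0;g[:,380:]=0
g[:140]=0;g[230:]=0
cs,_=cv2.findContours(g,0,1);r=cv2.minAreaRect(max(cs,key=cv2.contourArea));print('disp',r,cast(p,r[0],.06))
print('btn',cast(p,(291,212),.07),'vial',cast(p,(309,139),.055),'mouse',cast(p,(331,252),.03))
cv2.imwrite('pics/topc.png',cv2.resize(im[135:285,255:385],None,fx=4,fy=4,interpolation=cv2.INTER_CUBIC))
E
```

```text
((319.2616271972656, 189.41073608398438), (68.82997131347656, 97.90470123291016), 81.46923065185547)
[[ 0.5926 -0.0594  0.06  ]
 [ 0.6241 -0.301   0.06  ]
 [ 0.4546 -0.3211  0.06  ]
 [ 0.4234 -0.0811  0.06  ]] [0.24360825 0.17072407 0.24199367] [ 0.5236861  -0.19066698  0.06      ]
disp ((286.93060302734375, 175.54913330078125), (17.182462692260742, 24.329151153564453), 81.25383758544922) [ 0.5593777  -0.11132266  0.06      ]
btn [ 0.46881843 -0.11847509  0.07      ] vial [ 0.65034329 -0.16897901  0.055     ] mouse [ 0.36596813 -0.22059343  0.03      ]
```

View pics/topc.png

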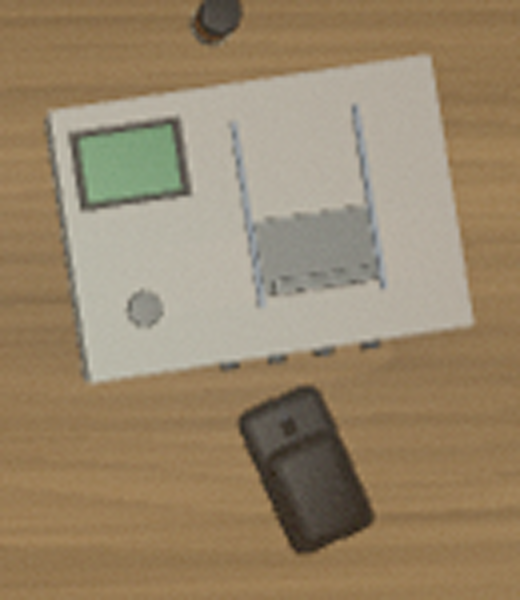

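Call:
arm_command(
  motion=[
    [1, [-0.391, -0.358, 0], [0, 0, -0.516]],
    [1, [-0.391, -0.358, 0], [0, 0, -0.516]],
    [1, [-0.391, -0.358, 0], [0, 0, -0.516]],
    [1, [-0.391, -0.358, 0], [0, 0, -0.516]],
    [1, [-0.391, -0.358, 0], [0, 0, -0.516]],
  ],
  grip_force=20,
)

```text
clock: 0.52
ee_pos: [0.2808, 0.4218, 0.2264]
tool_rot: [[-0.991, -0.131, -0.0], [-0.131, 0.991, -0.0], [0.0, -0.0, -1.0]]
ft_force: [0.2, 0.0, -0.6]
finger_gap: 0.0629
finger_force: 0.0
```

Call:
arm_command(
  motion=[
    [1, [-0.129, -0.32, 0], [0, 0, 0]],
    [1, [-0.129, -0.32, 0], [0, 0, 0]],
    [1, [-0.129, -0.32, 0], [0, 0, 0]],
    [1, [-0.129, -0.32, 0], [0, 0, 0]],
    [1, [-0.129, -0.32, 0], [0, 0, 0]],
  ],
)

```text
clock: 0.93
ee_pos: [0.3826, 0.2401, 0.2267]
tool_rot: [[-0.992, -0.128, -0.0], [-0.128, 0.992, 0.0], [0.0, 0.0, -1.0]]
ft_force: [1.3, 1.3, -0.7]
finger_gap: 0.0298
finger_force: 0.0
```

Call:
arm_command(
  motion=[
    [1, [0.013, -0.472, 0], [0, 0, 0]],
    [1, [0.013, -0.472, 0], [0, 0, 0]],
    [1, [0.013, -0.472, 0], [0, 0, 0]],
    [1, [0.013, -0.472, 0], [0, 0, 0]],
    [1, [0.013, -0.472, 0], [0, 0, 0]],
  ],
)

```text
clock: 1.35
ee_pos: [0.4026, 0.0329, 0.2267]
tool_rot: [[-0.992, -0.128, -0.0], [-0.128, 0.992, 0.0], [-0.0, 0.0, -1.0]]
ft_force: [0.8, -0.3, -0.1]
finger_gap: 0.0007
finger_force: 0.0
```

Call:
arm_command(
  motion=[
    [1, [0.007, -0.26, 0], [0, 0, 0]],
    [1, [0.007, -0.26, 0], [0, 0, 0]],
    [1, [0.007, -0.26, 0], [0, 0, 0]],
    [1, [0.007, -0.26, 0], [0, 0, 0]],
    [1, [0.007, -0.26, 0], [0, 0, 0]],
  ],
)

```text
clock: 1.77
ee_pos: [0.4238, -0.1743, 0.2268]
tool_rot: [[-0.992, -0.128, 0.0], [-0.128, 0.992, 0.0], [-0.0, 0.0, -1.0]]
ft_force: [1.4, 0.6, 0.1]
finger_gap: 0.0004
finger_force: 0.0
```

Run:
```python
from h import *
p=ctrl.camera_params('wrist');s=ctrl.read_state();a=ctrl.capture('wrist')
cv2.imwrite('pics/w1.png',a[:,:,::-1]);print(s['clock'],s['ee_pos'],s['ft_force'],s['finger_gap'])
np.savez('w1.npz',**p)
```

```text
1.7667 [ 0.42377795 -0.17428656  0.22680975] [1.41982835 0.58563768 0.08407869] 0.00040948539162505494
```

View pics/w1.png

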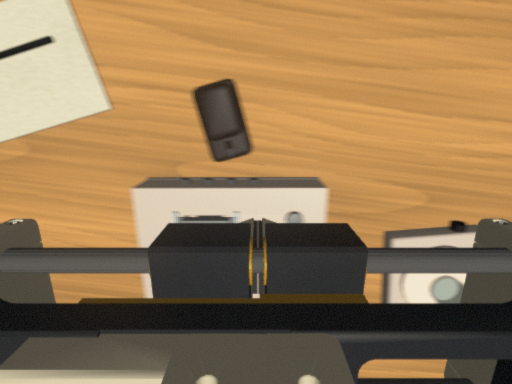

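The wrist view shows the front edge of the box running horizontally at row ~187 (cols 134–328), the ridge at row ~217 (cols 173–240) and the run button at (294,217). The mouse is at (222,120).

Run:
```python
from h import *
p=dict(np.load('w1.npz'))
im=cv2.imread('pics/w1.png')
for uv,z in [((134,187),.06),((328,187),.06),((175,216),.074),((240,216),.074),((294,217),.07)]: print(uv,cast(p,uv,z).round(4))
c,s=np.cos(np.radians(7.4)),np.sin(np.radians(7.4));R=np.array([[c,-s],[s,c]]);o=np.array([.5237,-.192])
for b,z in [((-85,120),.06),((-85,-120),.06),((-53,0),.074),((-53,-60),.074),((-45,80),.07)]:
    w=o+R@(np.array(b)/1000);print(b,w.round(4),proj(p,[*w,z]).round(1))
cv2.imwrite('pics/w1c.png',cv2.resize(im[170:235,125:340],None,fx=3.6,fy=3.6,interpolation=cv2.INTER_CUBIC))
```

```text
(134, 187) [ 0.4556 -0.3233  0.06  ]
(328, 187) [ 0.4248 -0.0877  0.06  ]
(175, 216) [ 0.4811 -0.2678  0.074 ]
(240, 216) [ 0.471 -0.19   0.074]
(294, 217) [ 0.4652 -0.1244  0.07  ]
(-85, 120) [ 0.424  -0.0839] [331.2 186.7]
(-85, -120) [ 0.4549 -0.3219] [135.1 186.6]
(-53, 0) [ 0.4711 -0.1988] [232.7 215.3]
(-53, -60) [ 0.4789 -0.2583] [183.  215.2]
(-45, 80) [ 0.4688 -0.1185] [298.3 220.3]
```

View pics/w1c.png

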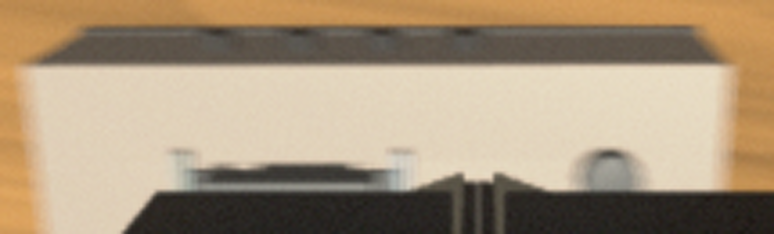

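Call:
arm_command(
  motion=[
    [1, [-0.019, -0.063, 0.04], [0, 0, 0]],
    [1, [-0.019, -0.063, 0.08], [0, 0, 0]],
    [1, [-0.019, -0.063, 0.1], [0, 0, 0]],
    [1, [-0.019, -0.063, 0.12], [0, 0, 0]],
    [1, [-0.019, -0.063, 0.12], [0, 0, 0]],
  ],
)

```text
clock: 2.23
ee_pos: [0.4481, -0.2317, 0.1024]
tool_rot: [[-0.992, -0.127, -0.008], [-0.127, 0.992, 0.002], [0.008, 0.003, -1.0]]
ft_force: [-0.5, 0.4, 0.0]
finger_gap: 0.0007
finger_force: 0.0
```

```bash
cat > st.py <<'E'
from h import *
c,s=np.cos(np.radians(7.4)),np.sin(np.radians(7.4));R=np.array([[c,-s],[s,c]]);o=np.array([.5237,-.194])
st=ctrl.read_state();e=st['ee_pos'];print(st['clock'],e,'box mm',(R.T@(e[:2]-o)*1000).round(1),st['ft_force'].round(2))
E
python3 st.py
```

```text
2.2333 [ 0.4481108  -0.23169591  0.10239165] box mm [-79.8 -27.6] [-0.5   0.41  0.03]
```

Call:
arm_command(
  motion=[
    [1, [0, -0.002, 0.01], [0, 0, 0]],
    [1, [0, -0.002, 0.02], [0, 0, 0]],
    [1, [0, -0.002, 0.03], [0, 0, 0]],
    [1, [0, -0.002, 0.038], [0, 0, 0]],
    [1, [0, -0.002, 0.038], [0, 0, 0]],
  ],
)

```text
clock: 2.65
ee_pos: [0.4511, -0.2337, 0.0678]
tool_rot: [[-0.992, -0.129, -0.001], [-0.129, 0.992, 0.001], [0.001, 0.001, -1.0]]
ft_force: [0.2, -0.0, -0.0]
finger_gap: 0.0002
finger_force: 0.0
```

```bash
python3 -c "
from rig import ctrl
ctrl.capture('side')"; python3 st.py
```

```text
2.7 [ 0.45122921 -0.23391544  0.06846967] box mm [-77.  -30.2] [ 0.72 -0.12  0.67]
```

Call:
arm_command(
  motion=[
    [1, [-0.007, 0, 0], [0, 0, 0]],
    [1, [-0.013, 0, 0], [0, 0, 0]],
    [1, [-0.018, 0, 0], [0, 0, 0]],
    [1, [-0.024, 0, 0], [0, 0, 0]],
    [1, [-0.03, 0, 0], [0, 0, 0]],
  ],
)

```text
clock: 3.12
ee_pos: [0.4817, -0.2305, 0.0689]
tool_rot: [[-0.992, -0.128, -0.0], [-0.128, 0.992, -0.0], [0.0, -0.0, -1.0]]
ft_force: [-1.1, -0.1, 0.7]
finger_gap: 0.0005
finger_force: 0.9
```

Call:
arm_command(
  motion=[
    [1, [-0.006, 0, 0], [0, 0, 0]],
    [1, [-0.012, 0, 0], [0, 0, 0]],
    [1, [-0.018, 0, 0], [0, 0, 0]],
    [1, [-0.024, 0, 0], [0, 0, 0]],
    [1, [-0.03, 0, 0], [0, 0, 0]],
  ],
)

```text
clock: 3.53
ee_pos: [0.5114, -0.2266, 0.0687]
tool_rot: [[-0.992, -0.128, -0.0], [-0.128, 0.992, 0.0], [0.0, 0.0, -1.0]]
ft_force: [-2.7, -0.2, 0.4]
finger_gap: 0.0006
finger_force: 0.9
```

```bash
python3 st.py
```

```text
3.5333 [ 0.51144149 -0.22655904  0.06866829] box mm [-16.3 -30.7] [-2.74 -0.22  0.4 ]
```

Call:
arm_command(
  motion=[
    [1, [-0.004, 0, 0], [0, 0, 0]],
    [1, [-0.008, 0, 0], [0, 0, 0]],
    [1, [-0.011, 0, 0], [0, 0, 0]],
    [1, [-0.013, 0, 0], [0, 0, 0]],
    [1, [-0.013, 0, 0], [0, 0, 0]],
  ],
)

```text
clock: 3.95
ee_pos: [0.5243, -0.2249, 0.0687]
tool_rot: [[-0.992, -0.128, 0.0], [-0.128, 0.992, -0.0], [-0.0, -0.0, -1.0]]
ft_force: [-0.7, -0.6, 0.2]
finger_gap: 0.0005
finger_force: 0.0
```

```bash
python3 st.py
```

```text
3.95 [ 0.52433616 -0.22489333  0.06869236] box mm [ -3.3 -30.7] [-0.66 -0.63  0.17]
```

Call:
arm_command(
  motion=[
    [1, [-0.001, 0, 0], [0, 0, 0]],
    [1, [-0.002, 0, 0], [0, 0, 0]],
    [1, [-0.003, 0, 0], [0, 0, 0]],
  ],
)

```text
clock: 4.2
ee_pos: [0.5259, -0.2247, 0.0686]
tool_rot: [[-0.992, -0.128, -0.001], [-0.128, 0.992, 0.0], [0.001, 0.0, -1.0]]
ft_force: [-7.0, -0.4, 3.9]
finger_gap: 0.0007
finger_force: 3.0
```

Call:
arm_command(
  motion=[
    [1, [0.012, 0, 0], [0, 0, 0]],
    [1, [0.025, 0, -0.02], [0, 0, 0]],
    [1, [0.06, 0, -0.05], [0, 0, 0]],
    [1, [0.1, 0, -0.08], [0, 0, 0]],
    [1, [0.14, 0, -0.1], [0, 0, 0]],
  ],
)

```text
clock: 4.62
ee_pos: [0.4015, -0.2411, 0.1625]
tool_rot: [[-0.992, -0.129, 0.002], [-0.129, 0.992, -0.001], [-0.002, -0.001, -1.0]]
ft_force: [0.5, -0.5, 0.9]
finger_gap: 0.0003
finger_force: 0.0
```

Call:
arm_command(
  motion=[
    [1, [0.02, 0, 0], [0, 0, 0]],
    [1, [0.02, 0, 0], [0, 0, 0]],
  ],
)

```text
clock: 4.78
ee_pos: [0.3781, -0.2443, 0.1623]
tool_rot: [[-0.992, -0.124, 0.002], [-0.124, 0.992, 0.001], [-0.002, 0.001, -1.0]]
ft_force: [-1.1, 1.3, -0.2]
finger_gap: 0.0007
finger_force: 0.0
```

```bash
python3 st.py
python3 - <<'E'
from h import *
p=ctrl.camera_params('wrist');a=ctrl.capture('wrist')[:,:,::-1];t=ctrl.capture('top')[:,:,::-1]
np.savez('w2.npz',**p);cv2.imwrite('pics/w2.png',a);cv2.imwrite('pics/t2.png',t)
k=cv2.resize(t[130:290,250:390],(525,600),interpolation=cv2.INTER_CUBIC)
cv2.imwrite('pics/t2c.png',k)
E
```

```text
4.7833 [ 0.37806803 -0.24429142  0.16233904] box mm [-150.9  -31.1] [-1.12  1.31 -0.21]
```

View pics/w2.png

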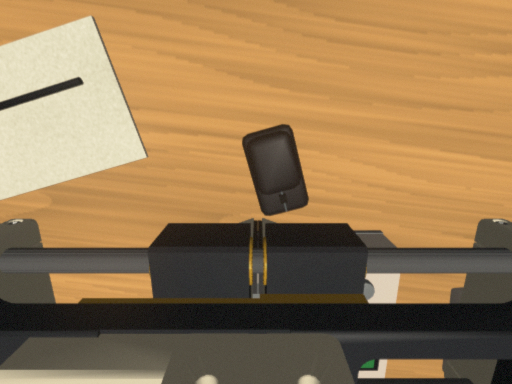

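View pics/t2c.png

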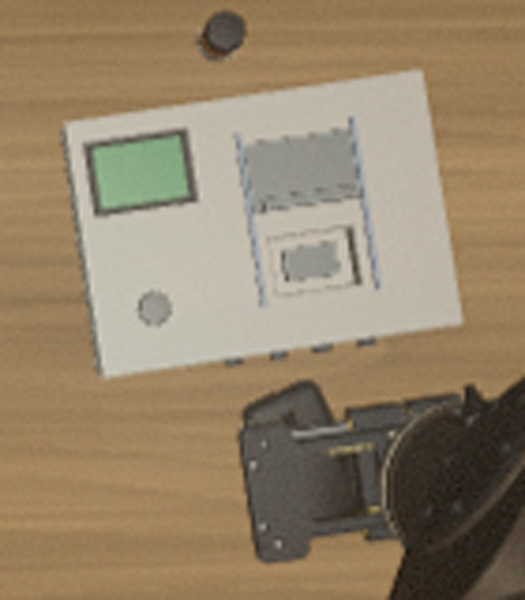

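The wrist view is blocked, but the top crop shows the cover fully open, the well bare and the key centred at about (313,261). The well rim spans (267–360, 228–298).

Run:
```python
from h import *
p=ctrl.camera_params('top');c,s=np.cos(np.radians(7.4)),np.sin(np.radians(7.4));R=np.array([[c,-s],[s,c]])
im=cv2.imread('pics/t2.png');hsv=cv2.cvtColor(im,cv2.COLOR_BGR2HSV)
g=cv2.inRange(hsv,(35,40,30),(95,255,255));g[:,:250]=0;g[:,380:]=0;g[:140]=0;g[200:]=0
cs,_=cv2.findContours(g,0,1);r=cv2.minAreaRect(max(cs,key=cv2.contourArea));d=cast(p,r[0],.06);print('disp',r,d,'->key',d[:2]+R@[-.075,-.105])
k=cast(p,(250+313/3.75,130+261/3.75),.044);w=cast(p,(250+314/3.75,130+263/3.75),.06)
e=ctrl.read_state()['ee_pos'];print('key',k,'well',w)
T=ctrl.read_state()['tool_rot'];print('ee',e,'tool shift',T.T@(np.array([*(k[:2]+w[:2])/2,.1])-e))
```

```text
disp ((286.9190368652344, 175.47398376464844), (17.030405044555664, 24.329151153564453), 81.25383758544922) [ 0.55956518 -0.11129823  0.06      ] ->key [ 0.49871338 -0.22508337]
key [ 0.49789892 -0.2279593   0.044     ] well [ 0.49613474 -0.22574721  0.06      ]
ee [ 0.38196355 -0.24339142  0.16171948] tool shift [-0.11608767  0.00177453  0.06197231]
```

Call:
arm_command(
  motion=[
    [1, [-0.035, 0.001, 0.01], [0, 0, 0]],
    [1, [-0.07, 0.001, 0.02], [0, 0, 0]],
    [1, [-0.1, 0.001, 0.04], [0, 0, 0]],
    [1, [-0.117, 0.001, 0.065], [0, 0, 0]],
    [1, [-0.117, 0.001, 0.075], [0, 0, 0]],
  ],
)

```text
clock: 5.3
ee_pos: [0.5021, -0.2246, 0.0825]
tool_rot: [[-0.991, -0.134, -0.001], [-0.134, 0.991, 0.001], [0.0, 0.001, -1.0]]
ft_force: [-1.4, -0.3, -0.3]
finger_gap: 0.0001
finger_force: 0.0
```

Call:
arm_command(
  motion=[
    [1, [0, 0, 0], [0, 0, 0]],
    [1, [0, 0, 0], [0, 0, 0]],
    [1, [0, 0, 0], [0, 0, 0]],
  ],
)

```text
clock: 5.55
ee_pos: [0.4974, -0.2279, 0.0867]
tool_rot: [[-0.992, -0.127, 0.0], [-0.127, 0.992, -0.0], [-0.0, -0.0, -1.0]]
ft_force: [0.2, 0.3, 0.7]
finger_gap: 0.0006
finger_force: 0.0
```

At the target (0.4975, -0.228). Descending: 0.0867 → about 0.048.

Call:
arm_command(
  motion=[
    [1, [0, 0, 0.01], [0, 0, 0]],
    [1, [0, 0, 0.018], [0, 0, 0]],
    [1, [0, 0, 0.024], [0, 0, 0]],
    [1, [0, 0, 0.03], [0, 0, 0]],
    [1, [0, 0, 0.036], [0, 0, 0]],
  ],
)

```text
clock: 5.97
ee_pos: [0.4974, -0.2273, 0.0496]
tool_rot: [[-0.992, -0.128, -0.0], [-0.128, 0.992, 0.0], [0.0, 0.0, -1.0]]
ft_force: [1.0, -0.1, -0.5]
finger_gap: 0.0007
finger_force: 0.0
```

Call:
arm_command(
  motion=[
    [1, [0, 0, 0.002], [0, 0, 0]],
    [1, [0, 0, 0.004], [0, 0, 0]],
    [1, [0, 0, 0.006], [0, 0, 0]],
    [1, [0, 0, 0.008], [0, 0, 0]],
    [1, [0, 0, 0.01], [0, 0, 0]],
  ],
)

```text
clock: 6.38
ee_pos: [0.4976, -0.2275, 0.0402]
tool_rot: [[-0.992, -0.128, 0.0], [-0.128, 0.992, 0.0], [-0.0, -0.0, -1.0]]
ft_force: [-1.0, 0.3, 2.4]
finger_gap: 0.0005
finger_force: 1.7
```

Contact is on the key (2.4 N, about 3.8 mm down). Pressing to the stop.

Call:
arm_command(
  motion=[
    [1, [0, 0, 0.001], [0, 0, 0]],
    [1, [0, 0, 0.002], [0, 0, 0]],
    [1, [0, 0, 0.002], [0, 0, 0]],
  ],
)

```text
clock: 6.63
ee_pos: [0.4977, -0.2275, 0.0391]
tool_rot: [[-0.992, -0.128, 0.001], [-0.128, 0.992, 0.0], [-0.001, 0.0, -1.0]]
ft_force: [-4.3, 2.0, 15.0]
finger_gap: 0.0004
finger_force: 7.3
```

It's at the bottom stop (15 N, z 0.039). Holding for over 2 s.

Call:
arm_command(
  motion=[
    [1, [0, 0, 0], [0, 0, 0]],
    [1, [0, 0, 0], [0, 0, 0]],
    [1, [0, 0, 0], [0, 0, 0]],
    [1, [0, 0, 0], [0, 0, 0]],
    [1, [0, 0, 0], [0, 0, 0]],
  ],
)

```text
clock: 7.05
ee_pos: [0.4977, -0.2275, 0.0391]
tool_rot: [[-0.992, -0.128, 0.001], [-0.128, 0.992, 0.0], [-0.001, 0.0, -1.0]]
ft_force: [-3.3, 1.8, 14.3]
finger_gap: 0.0005
finger_force: 7.2
```

Call:
arm_command(
  motion=[
    [1, [0, 0, 0], [0, 0, 0]],
    [1, [0, 0, 0], [0, 0, 0]],
    [1, [0, 0, 0], [0, 0, 0]],
    [1, [0, 0, 0], [0, 0, 0]],
    [1, [0, 0, 0], [0, 0, 0]],
  ],
)

```text
clock: 7.47
ee_pos: [0.4977, -0.2275, 0.0391]
tool_rot: [[-0.992, -0.128, 0.001], [-0.128, 0.992, 0.0], [-0.001, 0.0, -1.0]]
ft_force: [-4.1, 1.2, 14.0]
finger_gap: 0.0009
finger_force: 7.2
```

Call:
arm_command(
  motion=[
    [1, [0, 0, 0], [0, 0, 0]],
    [1, [0, 0, 0], [0, 0, 0]],
    [1, [0, 0, 0], [0, 0, 0]],
    [1, [0, 0, 0], [0, 0, 0]],
    [1, [0, 0, 0], [0, 0, 0]],
  ],
)

```text
clock: 7.88
ee_pos: [0.4977, -0.2275, 0.0391]
tool_rot: [[-0.992, -0.128, 0.001], [-0.128, 0.992, 0.0], [-0.001, 0.0, -1.0]]
ft_force: [-4.0, 1.3, 13.8]
finger_gap: 0.0002
finger_force: 7.2
```

Call:
arm_command(
  motion=[
    [1, [0, 0, 0], [0, 0, 0]],
    [1, [0, 0, 0], [0, 0, 0]],
    [1, [0, 0, 0], [0, 0, 0]],
    [1, [0, 0, 0], [0, 0, 0]],
    [1, [0, 0, 0], [0, 0, 0]],
  ],
)

```text
clock: 8.3
ee_pos: [0.4977, -0.2275, 0.0391]
tool_rot: [[-0.992, -0.128, 0.001], [-0.128, 0.992, 0.0], [-0.001, 0.0, -1.0]]
ft_force: [-3.5, 1.2, 14.1]
finger_gap: 0.0005
finger_force: 7.2
```

Call:
arm_command(
  motion=[
    [1, [0, 0, 0], [0, 0, 0]],
    [1, [0, 0, 0], [0, 0, 0]],
    [1, [0, 0, 0], [0, 0, 0]],
    [1, [0, 0, 0], [0, 0, 0]],
    [1, [0, 0, 0], [0, 0, 0]],
  ],
)

```text
clock: 8.72
ee_pos: [0.4977, -0.2275, 0.0391]
tool_rot: [[-0.992, -0.128, 0.001], [-0.128, 0.992, 0.0], [-0.001, 0.0, -1.0]]
ft_force: [-4.6, 1.4, 14.2]
finger_gap: 0.0008
finger_force: 7.2
```

Call:
arm_command(
  motion=[
    [1, [0, 0, 0], [0, 0, 0]],
    [1, [0, 0, 0], [0, 0, 0]],
    [1, [0, 0, 0], [0, 0, 0]],
    [1, [0, 0, 0], [0, 0, 0]],
    [1, [0, 0, 0], [0, 0, 0]],
  ],
)

```text
clock: 9.13
ee_pos: [0.4977, -0.2274, 0.0391]
tool_rot: [[-0.992, -0.128, 0.001], [-0.128, 0.992, 0.0], [-0.001, 0.0, -1.0]]
ft_force: [-4.2, 1.5, 14.6]
finger_gap: 0.0005
finger_force: 7.2
```

Held for 2.5 s. Withdrawing straight up, then back.

Call:
arm_command(
  motion=[
    [1, [0, 0, -0.006], [0, 0, 0]],
    [1, [0, 0, -0.015], [0, 0, 0]],
    [1, [0, 0, -0.03], [0, 0, 0]],
    [1, [0, 0, -0.06], [0, 0, 0]],
    [1, [0, 0, -0.1], [0, 0, 0]],
  ],
)

```text
clock: 9.55
ee_pos: [0.496, -0.2266, 0.1376]
tool_rot: [[-0.992, -0.128, -0.004], [-0.128, 0.992, 0.001], [0.004, 0.002, -1.0]]
ft_force: [1.3, -0.5, -0.4]
finger_gap: 0.0006
finger_force: 0.0
```

Call:
arm_command(
  motion=[
    [1, [0.04, 0, -0.01], [0, 0, 0]],
    [1, [0.08, 0, -0.02], [0, 0, 0]],
    [1, [0.11, 0, -0.02], [0, 0, 0]],
    [1, [0.12, 0, -0.02], [0, 0, 0]],
    [1, [0.12, 0, -0.02], [0, 0, 0]],
  ],
)

```text
clock: 9.97
ee_pos: [0.3761, -0.2431, 0.1587]
tool_rot: [[-0.992, -0.125, 0.0], [-0.125, 0.992, 0.001], [-0.001, 0.001, -1.0]]
ft_force: [-0.7, 0.5, -1.3]
finger_gap: 0.0002
finger_force: 0.0
```

```bash
python3 st.py
python3 - <<'E'
from h import *
t=ctrl.capture('top')[:,:,::-1];cv2.imwrite('pics/t3c.png',cv2.resize(t[110:290,160:390],(766,600),interpolation=cv2.INTER_CUBIC))
E
```

```text
9.9667 [ 0.37606204 -0.24305183  0.15874851] box mm [-152.7  -29.6] [-0.71  0.55 -1.28]
```

View pics/t3c.png

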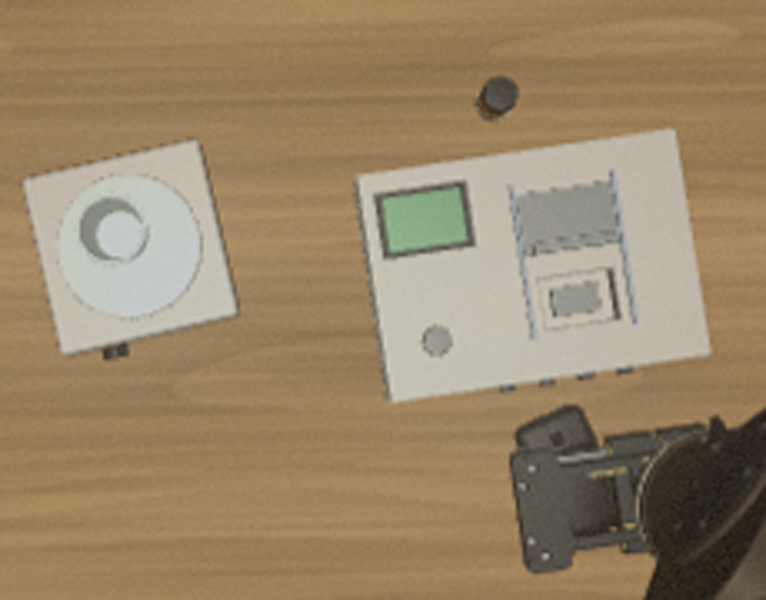

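The cover is open, with its ridge at (572,243), the key is clear at (577,298), and nothing has moved. Handing in.

```bash
python3 -c "
from rig import ctrl
print(ctrl.finish_job())"
```

```text
the job is handed in; nothing more can be done
None
```

I pushed the cover fully open, held the reset key down at its stop for about 2.5 s, let it go, withdrew and handed the job in at about 10 s; nothing else shifted in the last top view, and the hand-in gave no verdict.

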